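Pack the tamper in its carton and fold the flaps shut

TASK

Pack the coffee tamper for shipping: it is too tall to stand in the carton, so lay it on its side on the carton's floor, setting it down and not dropping it. Then close the carton the proper way: fold both short end flaps in first and then both long flaps down flat over them, so that all four lie flat and stay shut. Leave the other things on the table where they are.

Things in the scene. Friction and masses are not known exactly. Their poses are not given: they have to be found in the camera images.
- carton: brown corrugated carton, open at the top, standing level on the table and held in place; outside 136 (its x) x 152 (its y) mm, end walls 70 and long walls 74 mm high, board 3 mm, inside 130 x 146 x 67 mm deep. Origin: centre of its underside; its x axis points from the near long side to the far long side, its y axis to the left end, z up
- tamper: steel coffee tamper, black knob, 0.4 kg, 90 mm tall, standing at first: base disc 58 mm across and 9 mm thick, tapering to a 20 mm neck at 30 mm, then a round knob, 38 mm across at its widest (66 to 78 mm up).. On its side its axis is 29 mm up at the disc, 19 mm at the knob. Origin: centre of the disc's underside; z axis from disc to knob
- tamper_mid (a point): point on the tamper's axis, halfway along it (45 mm from the underside)
- end_flap_left (a joint): left end (+y side of the carton), 64 mm long, 126 mm wide (along x) flap of the carton, its top hinge: 0 = folded down flat and level over the opening, 1.57 = standing straight up, 2 = leaning outwards; starts open at 1.7 to 2.1. Its crease is springy: pushed flat and let go it rises again to about 0.3 rad, until a long flap lies on it.
- end_flap_left_hinge (a point): middle of that flap's hinge line, on the rim (board 3 mm thick)
- end_flap_left_edge (a point): middle of that flap's free edge
- end_flap_right (a joint): right end (-y side of the carton), 64 mm long, 126 mm wide (along x) flap of the carton, its top hinge: 0 = folded down flat and level over the opening, 1.57 = standing straight up, 2 = leaning outwards; starts open at 1.7 to 2.1. Its crease is springy: pushed flat and let go it rises again to about 0.3 rad, until a long flap lies on it.
- end_flap_right_hinge (a point): middle of that flap's hinge line, on the rim (board 3 mm thick)
- end_flap_right_edge (a point): middle of that flap's free edge
- long_flap_near (a joint): near long (-x side of the carton), 65 mm long, 150 mm wide (along y) flap of the carton, its top hinge: 0 = folded down flat and level over the opening, 1.57 = standing straight up, 2 = leaning outwards; starts open at 1.7 to 2.1. Its crease is limp and it stays where it is left. It closes 4 mm above the end flaps.
- long_flap_near_hinge (a point): middle of that flap's hinge line, on the rim (board 3 mm thick)
- long_flap_near_edge (a point): middle of that flap's free edge
- long_flap_far (a joint): far long (+x side of the carton), 65 mm long, 150 mm wide (along y) flap of the carton, its top hinge: 0 = folded down flat and level over the opening, 1.57 = standing straight up, 2 = leaning outwards; starts open at 1.7 to 2.1. Its crease is limp and it stays where it is left. It closes 4 mm above the end flaps.
- long_flap_far_hinge (a point): middle of that flap's hinge line, on the rim (board 3 mm thick)
- long_flap_far_edge (a point): middle of that flap's free edge
- portafilter: portafilter with black handle, 227 mm long, lying behind the work: a bystander
- milk_pitcher: steel milk pitcher, 90 x 127 x 104 mm, standing behind to the right: a bystander
- marker: carton marker pen, 135 mm long, 18 mm thick, lying at the front edge: a bystander
- box_cutter: box cutter, 176 mm long, 19 mm thick, lying at the front edge: a bystander
There are look-alikes about, which are no part of the job. What is meant by the tamper is not turquoise, and is the larger of those in its own colour.

How it is judged (in metres and radians):
On the way, in this order (a step that is already met when the one before it is completed fails the run):
1. the tamper lies on its side on the carton's floor, let go and at rest, with both long flaps and both end flaps still open (x of tamper_mid in the frame of carton between -0.05 and 0.05 m and y of tamper_mid in the frame of carton between -0.05 and 0.05 m and z of tamper_mid in the frame of carton below 0.048 m and angle between tamper's own z axis and vertical between 1.2 and 1.95 rad and linear speed of tamper below 0.05 m/s and contact force between the fingers and tamper below 0.5 N and value of joint each of end_flap_left, end_flap_right, long_flap_near, long_flap_far above 0.9 rad), for 0.2 s.
2. both short end flaps are folded in over the opening while both long flaps are still open (value of joint each of end_flap_left, end_flap_right below 0.6 rad and value of joint each of long_flap_near, long_flap_far above 0.9 rad), for 0.2 s.
At the end, for the whole second after the job is handed in: The tamper lies on its side inside the carton, at rest, its middle less than 48 mm above the carton's underside; both end flaps are down to within 0.15 rad of flat, and both long flaps, lying over them, to within 0.12 rad of flat (x of tamper_mid in the frame of carton between -0.05 and 0.05 m and y of tamper_mid in the frame of carton between -0.05 and 0.05 m and z of tamper_mid in the frame of carton below 0.048 m and angle between tamper's own z axis and vertical between 1.2 and 1.95 rad and linear speed of tamper below 0.05 m/s and value of joint each of end_flap_left, end_flap_right below 0.15 rad and value of joint each of long_flap_near, long_flap_far below 0.12 rad); the robot touches nothing.
It fails at once if a bystander (portafilter, milk pitcher, marker, box cutter) is moved more than 30 mm (distance of any of portafilter, milk_pitcher, marker, box_cutter from where it was at the start of the episode above 0.03 m).
It fails at once if the tamper is dropped or slammed into the carton (more than 100 N between them) (contact force between tamper and carton above 100 N).
It also fails if it takes over 72 s, if anything falls off the work surface, if the arm or the gripper's body presses on something with over 40 N, if the wrist force passes 120 N, or if a joint passes its speed limit or range.

ROBOT

A 6-joint arm with a two-finger parallel gripper is mounted at the origin on a cart in front of the work surface, level with it; the furniture and walls round the work are solid. World frame = base frame: x ahead of the robot, y to its left, z up, the work surface at z = 0. Lengths are in mm, angles in rad, forces in N, time in s.
With the tool pointing down it reaches from about 375 to 925 mm from the base axis. Payload 5.7 kg.
Tool frame: the origin (TCP) lies on the centre line of the jaws, within the pads' length; the fingertips stand 14 mm ahead of it and the grasp point (between the pads) lies 5 mm behind it; z points along the fingers, y is the line along which they close (so a half turn about z gives the same grasp; the last joint's range is limited). The gripper opens to 88 mm and grips with 3 to 60 N. Pads are 20 mm wide; open, the fingers measure 115 mm over their backs; the gripper's body (75 mm by 178 mm) begins 61 mm behind the grasp point.
Start: joints at [1.077, 0.359, 1.51, -0, 1.272, -0.115], TCP at [221.874, 557.437, 236.623] pointing down, gripper open.
Joint ranges: [-2.97, 2.97], [-1.01, 2.36], [0.21, 2.38], [-0.96, 4.11], [0.2, 2.71], [-2.98, 2.98]. Speed limits (rad/s): [2.39, 2.39, 3.14, 3.14, 3.14, 3.14].

INTERFACE

Orientations are given as [roll, pitch, yaw] about the fixed x, y, z axes, in that order (R = Rz(yaw) Ry(pitch) Rx(roll)).
In Python, from station import sense, vision, bot gives the robot as it stands.
- The arm moves only by the tool drive_tool, never from a script. Its argument "commands" is a list that holds one entry, the list of rows, each a list of 7 numbers: the shift along the tool's x, y, z in mm, then the turn, a rotation vector about the tool's x, y, z in rad, then the opening, from -1 (shut) to 1 (fully open). In form: [[[x, y, z, wx, wy, wz, claw], ...]]. A call has 1 to 20 rows; each row shifts and turns the commanded pose from where the row before left it, along the tool's axes as they then stand; what a row does not reach is not made up. A row lasts 1/10 s, in which the tool goes at most 50 mm and 8.59 degrees, less where a joint would pass 70% of its speed; a pose out of reach is approached as far as the arm can. A call with a gripper value outside its range is refused whole. The fingers move at their own pace and stop on an object; the grip force is fixed at half the most. Time passes only in rows, so rows that do not move let the fingers close. It gives the time, the measured TCP pose, the force, the opening and the grip force at its end, in the units of the state.
- sense(): the state, without advancing time (a new reading comes with each control period).
- vision.grab_frame(name): name is "scene" or "side" or "wrist"; returns the picture (400x640x3 uint8, blue, green, red); there is no depth.
- vision.get_calibration(name): a dict with "K" (3x3 intrinsics, pixels), "world_from_camera" (4x4, takes a point from camera to world coordinates). Camera axes: x right, y up, looking along -z (the intrinsics and any distortion apply to the point x, -y, -z); pixel columns grow to the right and rows downward; lengths in mm; the calibration is good to about 2 mm. A picture is of the moment at which its call begins: read the wrist's pose just before it. get_calibration takes no time and is no camera call; for the wrist camera it gives the pose at the moment of the call.
- bot.sign_off(): hands the job in; it is judged then, once.
The state is a dict: "clock": time; "joint_pos": joint angles; "qd": joint speeds; "tau": joint torques, N m; "position": TCP position; "ee_rot": TCP orientation; "contact_force": force on the tool from outside, world axes, zero at the start; "moment": the same for the moment, N m; "gripper_width": finger opening in mm; "grasp_force": force on a finger pad.
Only numpy, scipy, OpenCV 4.12 (cv2) and the standard library are available. Lean on these libraries where they do the work, as an engineer would, in place of code of your own. Each camera call takes 0.05 s, during which the arm holds its last target. There are 200 camera calls.

## Working session

There is one attempt and no reset: what is moved stays moved. The work goes in short steps, Python scripts to look and compute and a tool call to move; the robot and the scene stay as the last step left them, time stands still between calls to the robot, and variables do not carry over. Pictures are saved under pics/ and viewed, at most 10 in all, crops included, and the job is handed in when it is done.

Besides the shell and the picture viewer there is one more tool, called after "Emit:" in YAML: its name, and indented under it one key for each argument. drive_tool: Moves the arm, as the interface text tells. Its arguments: {"type":"object","properties":{"commands":{"type":"array","items":{"type":"array","items":{"type":"array","items":{"type":"number"}}}}},"required":["commands"]}

```bash
mkdir -p pics; ls
python3 - <<'E'
from station import sense, vision, bot
import cv2,numpy as np
print(sense())
for n in("scene","side"):
    cv2.imwrite(f"pics/{n}0.png",vision.grab_frame(n)); c=vision.get_calibration(n); print(n,c)
E
```

```text
pics
{'clock': 0.0, 'joint_pos': array([ 1.07690897e+00,  3.59511289e-01,  1.51142804e+00, -9.39609008e-08,
        1.27250777e+00, -1.15088255e-01]), 'qd': array([ 0.00047392, -0.00100203, -0.00094456, -0.00195156,  0.00118164,
        0.00097524]), 'tau': array([ 1.38938023e-03, -5.15361249e+01, -2.70727712e+01,  6.77267066e-02,
        3.49137804e-02, -1.39702288e-04]), 'position': array([221.56409853, 556.871984  , 235.80751046]), 'ee_rot': array([-3.13975047e+00, -2.12864624e-04,  2.76279338e+00]), 'contact_force': array([-0.22722523, -0.23229464, -1.12332382]), 'moment': array([0.00780393, 0.05157043, 0.0034868 ]), 'grasp_force': 0.0, 'gripper_width': 87.93763136781104}
scene {'K': array([[424.69813617,   0.        , 319.02271167],
       [  0.        , 424.69813617, 201.30565087],
       [  0.        ,   0.        ,   1.        ]]), 'world_from_camera': array([[ 5.59803337e-01,  5.73797096e-01, -5.97810268e-01,
        -3.14434157e+01],
       [-8.28625451e-01,  3.87900534e-01, -4.03624873e-01,
        -4.25335675e+02],
       [ 2.92142509e-04,  7.21311354e-01,  6.92610891e-01,
         7.65995824e+02],
       [ 0.00000000e+00,  0.00000000e+00,  0.00000000e+00,
         1.00000000e+00]])}
side {'K': array([[466.50222143,   0.        , 320.29070996],
       [  0.        , 466.50222143, 196.76801575],
       [  0.        ,   0.        ,   1.        ]]), 'world_from_camera': array([[ 8.21596259e-01,  3.26303026e-01, -4.67446171e-01,
         7.17662169e+01],
       [-5.69870978e-01,  4.48455508e-01, -6.88574416e-01,
        -7.67790670e+02],
       [-1.50551051e-02,  8.32114171e-01,  5.54399992e-01,
         6.79908085e+02],
       [ 0.00000000e+00,  0.00000000e+00,  0.00000000e+00,
         1.00000000e+00]])}
```

View pics/scene0.png

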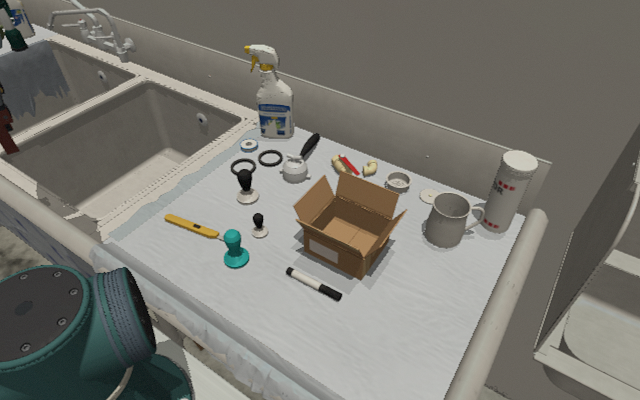

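View pics/side0.png

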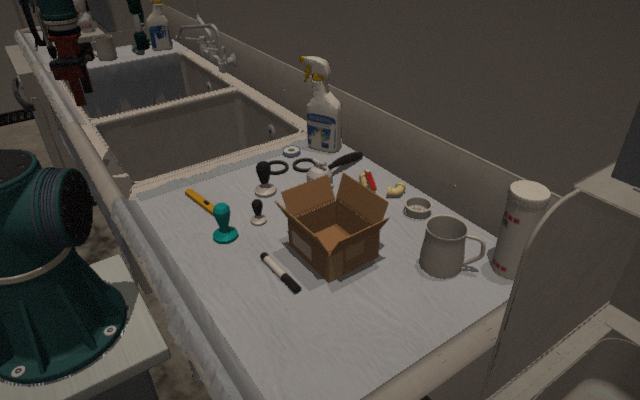

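Candidates: black/steel at scene (246,185), smaller black/steel at (260,224) and turquoise at (235,248). I choose (246,185): it is the larger and not turquoise. Next is a close crop to check it.

Run:
```python
import cv2,numpy as np
s=cv2.imread("pics/scene0.png"); d=cv2.imread("pics/side0.png")
def crop(im,x,y,w,h,k):
    c=cv2.resize(im[y:y+h,x:x+w],None,fx=k,fy=k,interpolation=cv2.INTER_CUBIC)
    for i in range((x+9)//10*10,x+w,10): cv2.line(c,((i-x)*k,0),((i-x)*k,6 if i%50 else 14),(0,0,255),1)
    for j in range((y+9)//10*10,y+h,10): cv2.line(c,(0,(j-y)*k),(6 if j%50 else 14,(j-y)*k),(0,0,255),1)
    return c
a=np.hstack([crop(s,290,165,120,115,4),crop(s,230,160,53,115//2*2+1,4)[:460]][:2])
b=np.hstack([crop(s,290,165,120,115,5)]); 
cv2.imwrite("pics/c1.png",b)
A=crop(d,275,165,120,115,5); cv2.imwrite("pics/c2.png",A)
cv2.imwrite("pics/c3.png",np.hstack([crop(s,225,160,55,85,7)[:,:385],crop(d,240,150,55,85,7)]))
```

```text
(no output)
```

View pics/c1.png

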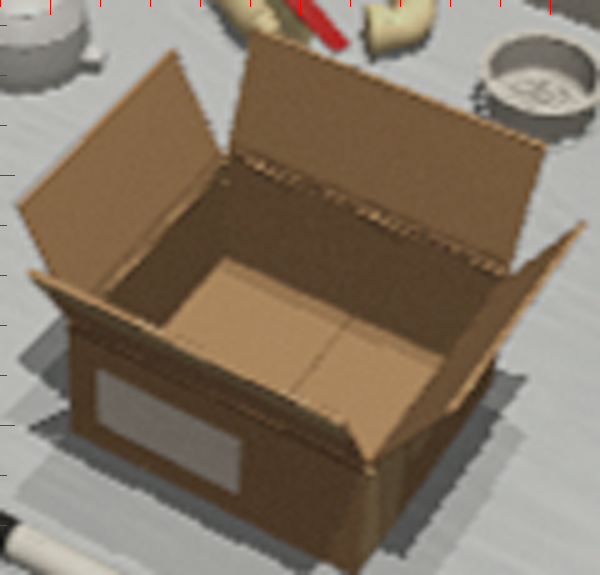

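View pics/c3.png

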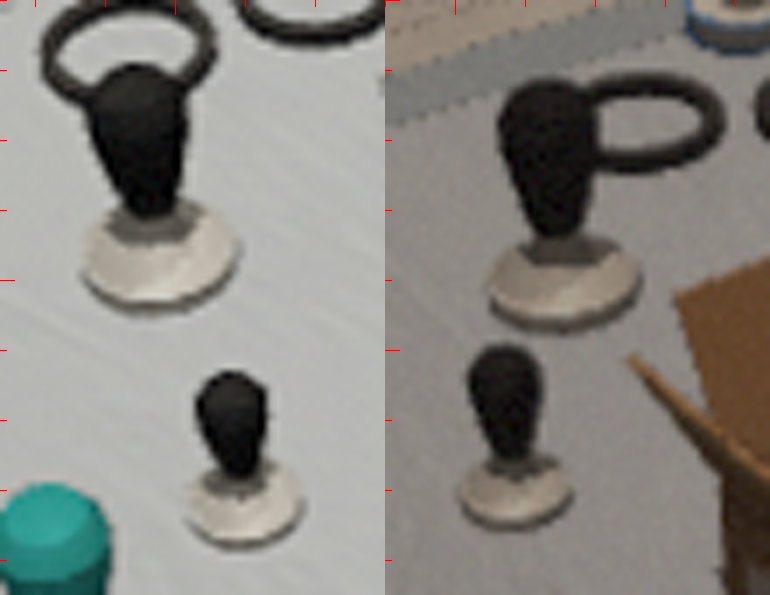

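View pics/c2.png

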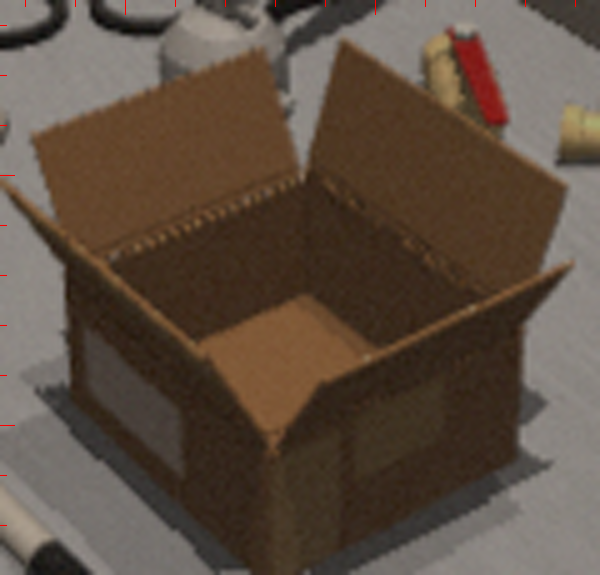

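The larger black/steel tamper is confirmed: its disc is about twice as wide as the small one's. Label face of the carton is near, and all flaps are open. I'll fit poses from the corners I read.

```bash
cat > h.py <<'E'
from station import sense, vision, bot
import numpy as np, cv2
from scipy.optimize import least_squares
from scipy.spatial.transform import Rotation as R
cal={n:vision.get_calibration(n) for n in("scene","side")}
def proj(n,P,c=None):
    c=c or cal[n]; P=np.atleast_2d(P); q=(np.linalg.inv(c["world_from_camera"])@np.c_[P,np.ones(len(P))].T)[:3].T
    q=q*[1,-1,-1]; u=(c["K"]@q.T).T; return u[:,:2]/u[:,2:]
def ray(n,u,z,c=None):
    c=c or cal[n]; d=np.linalg.solve(c["K"],[u[0],u[1],1])*[1,-1,-1]; W=c["world_from_camera"]; d=W[:3,:3]@d; o=W[:3,3]
    return o+d*(z-o[2])/d[2]
def wrld(p,P): # carton frame -> world
    c,s=np.cos(p[2]),np.sin(p[2]); P=np.asarray(P,float); return np.array([p[0]+c*P[0]-s*P[1],p[1]+s*P[0]+c*P[1],P[2]])
E
python3 - <<'E'
from h import *
so,do=np.array([290,165]),np.array([275,165])
f=lambda o,a:o+np.array(a)/5
def flap(k,a,s):
    if k in'FN':
        g=1 if k=='F' else -1; return [g*(68-65*np.cos(a)),s*75,74+65*np.sin(a)]
    g=1 if k=='L' else -1; return [s*63,g*(76-64*np.cos(a)),70+64*np.sin(a)]
obs=[("scene",(72,430),(-68,76,0)),("scene",(355,572),(-68,-76,0)),("scene",(495,372),(68,-76,0)),("scene",(225,260),(65,73,3)),("scene",(443,355),(65,-73,3)),("scene",(375,468),(-68,-76,74)),
("side",(72,390),(-68,76,0)),("side",(520,458),(68,-76,0)),("side",(302,293),(65,73,3)),("side",(275,455),(-68,-76,74))]
fo=[("scene",(255,33),'F',1),("scene",(543,147),'F',-1),("side",(342,40),'F',1),("side",(567,185),'F',-1),
("scene",(20,207),'L',-1),("scene",(173,52),'L',1),("side",(32,135),'L',-1),("side",(262,47),'L',1),
("scene",(30,272),'N',1),("scene",(345,425),'N',-1),("side",(5,182),'N',1),("side",(205,352),'N',-1),
("scene",(585,225),'R',1),("scene",(455,408),'R',-1),("side",(572,265),'R',1),("side",(322,382),'R',-1)]
def res(p):
    r=[proj(n,wrld(p,P))[0]-f(so if n=="scene" else do,u) for n,u,P in obs]
    r+=[proj(n,wrld(p,flap(k,p[3+'FLNR'.index(k)],s)))[0]-f(so if n=="scene" else do,u) for n,u,k,s in fo]
    return np.array(r).ravel()
s=least_squares(res,[*ray("scene",(345,230),30)[:2],0,1.8,1.8,1.8,1.8],loss="soft_l1")
print("carton",s.x.round(3),"FLNR");r=res(s.x).reshape(-1,2).round(1);print(r.tolist())
for nm,z,u,v in(("knob",72,(244.9,177.1),(263.4,167.9)),("disc",5,(247.9,196.9),(265.6,190.1))):
    print(nm,ray("scene",u,z).round(1),ray("side",v,z).round(1))
# other objects
for nm,u,z in(("small",(259.5,232),4),("turq",(236,258),5),("marker a",(289,271),9),("marker b",(340,297),9),("cutter a",(166,217),9),("cutter b",(222,238),9),("spray",(276,135),0),("pf",(294,172),20),("pfh",(314,140),20),("pitcher",(446,240),0)): print(nm,ray("scene",u,z).round(0))
E
```

```text
carton [ 5.42817e+02 -1.18178e+02  2.30000e-02  1.86400e+00  1.99900e+00
  2.01200e+00  2.05700e+00] FLNR
[[-0.0, -0.2], [1.0, 0.7], [0.5, 0.9], [0.2, -1.1], [9.3, 3.8], [-0.4, 0.2], [-1.0, 2.1], [-1.1, -0.1], [0.1, -0.2], [-1.8, -0.6], [-0.2, -1.8], [1.4, -0.8], [-0.7, -0.4], [-0.4, 0.2], [0.0, -0.6], [0.7, -1.5], [-0.8, 0.2], [-0.3, -0.4], [-0.3, -0.8], [0.5, -1.0], [-1.8, -0.1], [-0.1, 1.7], [0.9, -1.4], [0.3, 0.2], [0.1, -0.8], [0.4, -0.1]]
knob [536.1 182.2  72. ] [541.8 185.6  72. ]
disc [535.  181.5   5. ] [540.8 183.    5. ]
small [457.  78.   4.]
turq [366.  70.   5.]
marker a [402. -53.   9.]
marker b [ 408. -182.    9.]
cutter a [363. 298.   9.]
cutter b [390. 136.   9.]
spray [801. 299.   0.]
pf [670. 131.  20.]
pfh [823. 170.  20.]
pitcher [ 689. -304.    0.]
```

```bash
cat >> h.py <<'E'
def rot(yaw,tilt=0): # tool down with tool x at yaw, then turned about tool y by tilt
    return R.from_euler('xyz',[np.pi,0,yaw])*R.from_rotvec([0,tilt,0])
def plan(pos=None,Rt=None,P=None):
    s=sense(); R0=R.from_euler('xyz',s["ee_rot"]); Rt=Rt or R0
    rv=(R0.inv()*Rt).as_rotvec(); d=(np.array(pos)-s["position"]) if pos is not None else np.zeros(3)
    print("t",round(s["clock"],2),"pos",s["position"].round(1),"rot",rv.round(4),"shift before rot",R0.inv().apply(d).round(1),"after",Rt.inv().apply(d).round(1),"j",s["joint_pos"].round(2))
E
python3 -c "
from h import *
plan((463,157.5,235),rot(3.47))
plan((463,157.5,117),rot(3.47,-.855))"
```

```text
t 0.1 pos [221.6 557.  235.9] rot [-0.0014 -0.0008 -0.7072] shift before rot [-372.  -281.9    1.3] after [ -99.7 -456.     0.9] j [ 1.08  0.36  1.51  0.    1.27 -0.12]
t 0.1 pos [221.6 557.  235.9] rot [-0.3034 -0.819  -0.6624] shift before rot [-372.  -281.7  119.3] after [  24.3 -456.   153.2] j [ 1.08  0.36  1.51  0.    1.27 -0.12]
```

Emit:
drive_tool:
  commands:
    - [[0,0,0,0,0,-0.118,1],[0,0,0,0,0,-0.118,1],[0,0,0,0,0,-0.118,1],[0,0,0,0,0,-0.118,1],[0,0,0,0,0,-0.118,1],[0,0,0,0,0,-0.118,1],[-8.3,-38,0,0,0,0,1],[-8.3,-38,0,0,0,0,1],[-8.3,-38,0,0,0,0,1],[-8.3,-38,0,0,0,0,1],[-8.3,-38,0,0,0,0,1],[-8.3,-38,0,0,0,0,1],[-8.3,-38,0,0,0,0,1],[-8.3,-38,0,0,0,0,1],[-8.3,-38,0,0,0,0,1],[-8.3,-38,0,0,0,0,1],[-8.3,-38,0,0,0,0,1],[-8.3,-38,0,0,0,0,1],[0,0,0,0,0,0,1]]

```text
clock: 2.0
position: [465.8, 154.7, 236.6]
ee_rot: [-3.14, 0.001, -2.816]
contact_force: [-0.5, 0.0, -0.7]
gripper_width: 87.6
grasp_force: 0.0
```

Emit:
drive_tool:
  commands:
    - [[0,0,0,0,-0.122,0,1],[0,0,0,0,-0.122,0,1],[0,0,0,0,-0.122,0,1],[0,0,0,0,-0.122,0,1],[0,0,0,0,-0.122,0,1],[0,0,0,0,-0.122,0,1],[0,0,0,0,-0.122,0,1],[0,0,0,0,0,0,1]]

```text
clock: 2.8
position: [460.8, 173.6, 238.5]
ee_rot: [3.103, 0.708, -2.81]
contact_force: [-0.7, 0.1, -0.1]
gripper_width: 88.0
grasp_force: 0.0
```

```bash
python3 -c "
from h import *
plan((463,157.5,117),rot(3.47,-.855))"
```

```text
t 2.8 pos [460.8 173.6 238.5] rot [ 0.0408 -0.147  -0.0009] shift before rot [ 81.4 -19.4  89.6] after [ 93.7 -15.9  77.4] j [ 0.06 -0.04  2.29  0.81  0.3  -2.57]
```

```bash
python3 -c "
from h import *
plan((542,185,180),rot(3.47,-.70))"
```

```text
t 2.8 pos [460.8 173.6 238.5] rot [0.0407 0.008  0.0023] shift before rot [-23.1 -19.4  96.1] after [-23.9 -15.4  96.7] j [ 0.06 -0.04  2.29  0.81  0.3  -2.57]
```

Emit:
drive_tool:
  commands:
    - [[-4.6,-3.9,19,0,0,0,1],[-4.6,-3.9,19,0,0,0,1],[-4.6,-3.9,19,0,0,0,1],[-4.6,-3.9,19,0,0,0,1],[-4.6,-3.9,19,0,0,0,1],[0,0,0,0.04,0.008,0,1],[0,0,0,0,0,0,1],[0,0,0,0,0,0,1]]

```text
clock: 3.6
position: [545.5, 183.7, 194.1]
ee_rot: [3.124, 0.685, -2.806]
contact_force: [0.8, 0.8, 0.4]
gripper_width: 87.9
grasp_force: 0.0
```

```bash
python3 -c "
from h import *
plan((542,184.5,140),rot(3.47,-.70))
c=vision.get_calibration('wrist'); cv2.imwrite('pics/w1.png',vision.grab_frame('wrist'))
for P in((538,183,72),(536,182,90),(541,184.5,90)): print(proj('wrist',P,c))
"
```

```text
t 3.6 pos [545.5 183.7 194.1] rot [ 0.0228 -0.0149  0.0057] shift before rot [36.6  1.2 40. ] after [37.2  1.9 39.4] j [ 0.1   0.19  2.18  1.01  0.2  -2.76]
[[319.99247319 104.84694897]]
[[320.02715705 118.81857755]]
[[320.90289096 124.72454924]]
```

Emit:
drive_tool:
  commands:
    - [[0,0,-20,0,0.12,0,1],[0,0,-20,0,0.12,0,1],[0,0,-15,0,0.12,0,1],[0,0,-10,0,0.12,0,1],[0,0,0,0,0.12,0,1],[0,0,0,0,0.085,0,1],[0,0,0,0,0,0,1]]

```text
clock: 4.35
position: [529.2, 198.0, 228.8]
ee_rot: [3.084, 0.193, -2.763]
contact_force: [0.9, -0.2, -0.2]
gripper_width: 88.1
grasp_force: 0.0
```

```bash
python3 -c "
from h import *
plan((541,184.5,250),rot(1.1))
"
```

```text
t 4.35 pos [529.2 198.  228.8] rot [0.2601 0.0182 2.4155] shift before rot [-10.  -15.7 -20.6] after [ -6.6  16.6 -21.2] j [ 0.17  0.22  1.75  0.11  0.99 -1.84]
```

Emit:
drive_tool:
  commands:
    - [[0,0,0,0.0153,0.001,0.142,1],[0,0,0,0.0153,0.001,0.142,1],[0,0,0,0.0153,0.001,0.142,1],[0,0,0,0.0153,0.001,0.142,1],[0,0,0,0.0153,0.001,0.142,1],[0,0,0,0.0153,0.001,0.142,1],[0,0,0,0.0153,0.001,0.142,1],[0,0,0,0.0153,0.001,0.142,1],[0,0,0,0.0153,0.001,0.142,1],[0,0,0,0.0153,0.001,0.142,1],[0,0,0,0.0153,0.001,0.142,1],[0,0,0,0.0153,0.001,0.142,1],[0,0,0,0.0153,0.001,0.142,1],[0,0,0,0.0153,0.001,0.142,1],[0,0,0,0.0153,0.001,0.142,1],[0,0,0,0.0153,0.001,0.142,1],[0,0,0,0.0153,0.001,0.142,1],[0,0,0,0,0,0,1]]

```text
clock: 6.15
position: [525.6, 196.7, 226.9]
ee_rot: [-3.14, 0.001, 1.099]
contact_force: [0.6, -0.1, 0.8]
gripper_width: 88.0
grasp_force: 0.0
```

Emit:
drive_tool:
  commands:
    - [[0,0,0,0,-0.12,0,1],[0,0,0,0,-0.12,0,1],[0,0,0,0,-0.12,0,1],[0,0,0,0,-0.12,0,1],[0,0,0,0,-0.12,0,1],[0,0,0,0,-0.12,0,1],[0,0,0,0,-0.12,0,1],[0,0,0,0,-0.12,0,1],[0,0,0,0,-0.12,0,1],[0,0,0,0,-0.12,0,1],[0,0,0,0,-0.11,0,1],[0,0,0,0,0,0,1]]

```text
clock: 7.35
position: [525.3, 196.2, 223.2]
ee_rot: [-3.098, 1.32, 1.145]
contact_force: [-0.9, -0.4, -0.9]
gripper_width: 87.7
grasp_force: 0.0
```

Run:
```python
from h import *
a=rot(1.1,-1.31).apply([0,0,1]); g=np.array([538,183,49]); T=g+5*a; print(T)
plan((T[0],T[1],150),rot(1.1,-1.31))
print(sense()["ee_rot"])
```

```text
[535.80871127 178.6946443   47.71074984]
t 7.35 pos [525.3 196.2 223.2] rot [-0.0002  0.0098  0.0111] shift before rot [68.  18.  28.7] after [67.9 17.3 29.4] j [ 0.56  0.99  1.02 -0.71  2.27  0.91]
[-3.09832099  1.31960063  1.1445047 ]
```

Emit:
drive_tool:
  commands:
    - [[17,4.4,7.3,0,0,0,1],[17,4.4,7.3,0,0,0,1],[17,4.4,7.3,0,0,0,1],[17,4.4,7.3,0,0.01,0.011,1],[20,0,5.3,0,0,0,1],[20,0,5.3,0,0,0,1],[20,0,5.3,0,0,0,1],[15,0,4,0,0,0,1],[12,0,3.2,0,0,0,1],[0,0,0,0,0,0,1]]

```text
clock: 8.35
position: [538.1, 178.9, 62.5]
ee_rot: [3.107, 1.305, 1.064]
contact_force: [-0.2, -0.3, 0.5]
gripper_width: 88.0
grasp_force: 0.0
```

Run:
```python
from h import *
plan((535.8,178.7,47.7),rot(1.1,-1.31))
a=vision.grab_frame("scene")[110:260,190:350]; b=vision.grab_frame("side")[110:260,210:370]
cv2.imwrite("pics/p6.png",np.hstack([cv2.resize(i,(400,375)) for i in(a,b)]))
```

```text
t 8.35 pos [538.1 178.9  62.5] rot [-0.0003 -0.0049 -0.0094] shift before rot [13.9 -2.1  5.1] after [14. -2.  5.] j [ 0.54  1.18  1.01 -0.65  2.11  1.05]
```

View pics/p6.png

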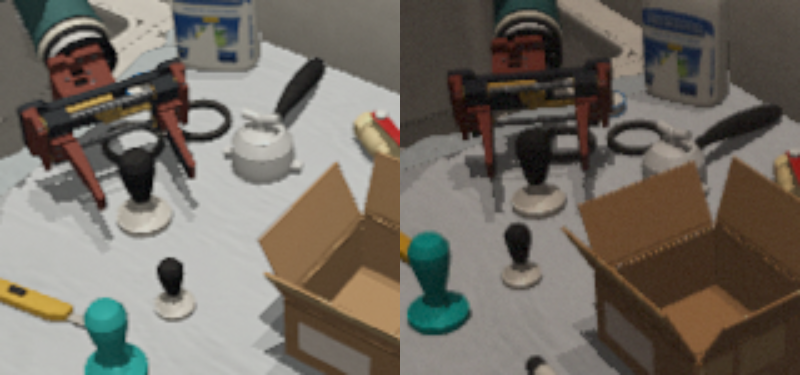

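The picture shows the fingertips (scene crop (100,205) and (192,172)) straddling the tamper at (138,185). I'll lower the rest of the way and close.

Emit:
drive_tool:
  commands:
    - [[7,-1,2.5,0,0,0,1],[7,-1,2.5,0,-0.005,-0.009,1],[0,0,0,0,0,0,1],[0,0,0,0,0,0,-1],[0,0,0,0,0,0,-1],[0,0,0,0,0,0,-1],[0,0,0,0,0,0,-1],[0,0,0,0,0,0,-1],[0,0,0,0,0,0,-1],[0,0,0,0,0,0,-1],[0,0,0,0,0,0,-1]]

```text
clock: 9.55
position: [536.4, 179.0, 49.9]
ee_rot: [3.134, 1.308, 1.092]
contact_force: [-1.5, 0.9, 0.5]
gripper_width: 31.9
grasp_force: 29.0
```

Emit:
drive_tool:
  commands:
    - [[-15,0,-4,0,0,0,-1],[-20,0,-5.3,0,0,0,-1],[-20,0,-5.3,0,0,0,-1],[0,0,0,0,0.114,0,-1],[0,0,0,0,0.114,0,-1],[0,0,0,0,0.114,0,-1],[0,0,0,0,0.114,0,-1],[0,0,0,0,0.114,0,-1],[0,0,0,0,0.114,0,-1],[0,0,0,0,0.114,0,-1],[0,0,0,0,0.114,0,-1],[0,0,0,0,0.114,0,-1],[0,0,0,0,0.114,0,-1],[0,0,0,0,0.114,0,-1],[0,0,0,0,0.114,0,-1],[0,0,0,0,0.114,0,-1],[0,0,0,0,0.114,0,-1],[0,0,0,0,0.114,0,-1],[0,0,0,0,0,0,-1]]

```text
clock: 11.45
position: [533.6, 177.6, 107.0]
ee_rot: [-3.14, -0.392, 1.099]
contact_force: [0.1, -0.5, -4.2]
gripper_width: 31.7
grasp_force: 28.9
```

Run:
```python
from h import *
s=sense(); plan((s["position"][0],s["position"][1],s["position"][2]-50),rot(1.1,.40))
a=vision.grab_frame("scene")[110:260,190:350]; b=vision.grab_frame("side")[110:260,210:370]
cv2.imwrite("pics/p7.png",np.hstack([cv2.resize(i,(400,375)) for i in(a,b)]))
```

```text
t 11.45 pos [533.6 177.6 107. ] rot [-0.0008  0.0077 -0.0013] shift before rot [-19.1   0.1  46.2] after [-19.5  -0.   46.1] j [-0.04  0.4   1.95  0.56  0.71  0.02]
```

View pics/p7.png

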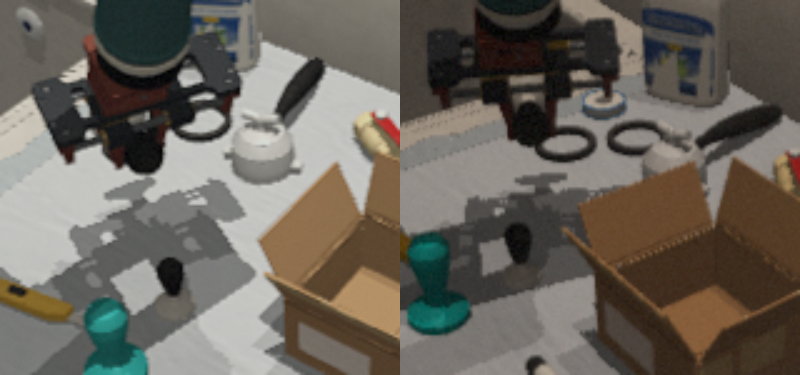

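Knob now points at the cameras (scene crop (145,155)), held level and without slipping. Lowering it onto the table.

Emit:
drive_tool:
  commands:
    - [[-7.8,0,18.4,0,0,0,-1],[-7.8,0,18.4,0,0,0,-1],[-7.8,0,18.4,0,0,0,-1],[-5.8,0,13.8,0,0,0,-1],[-2,0,4.6,0,0,0,-1],[0,0,0,0,0,0,-1]]

```text
clock: 12.15
position: [536.0, 179.5, 26.4]
ee_rot: [3.141, -0.391, 1.102]
contact_force: [0.1, 0.4, -3.3]
gripper_width: 31.3
grasp_force: 28.9
```

Emit:
drive_tool:
  commands:
    - [[-1,0,2.3,0,0,0,-1],[-0.8,0,1.8,0,0,0,-1],[-0.8,0,1.8,0,0,0,-1],[0,0,0,0,0,0,-1]]

```text
clock: 12.55
position: [536.2, 178.4, 20.4]
ee_rot: [3.14, -0.392, 1.1]
contact_force: [0.6, 0.1, -2.4]
gripper_width: 31.6
grasp_force: 29.0
```

Emit:
drive_tool:
  commands:
    - [[-0.8,0,1.8,0,0,0,-1],[0,0,0,0,0,0,-1]]

```text
clock: 12.75
position: [536.1, 178.2, 18.2]
ee_rot: [3.14, -0.392, 1.1]
contact_force: [-0.2, 0.1, -0.6]
gripper_width: 31.7
grasp_force: 28.9
```

Emit:
drive_tool:
  commands:
    - [[-0.5,0,1.2,0,0,0,-1],[0,0,0,0,0,0,-1]]

```text
clock: 12.95
position: [536.1, 178.3, 17.0]
ee_rot: [3.14, -0.392, 1.1]
contact_force: [-0.6, -2.8, 3.2]
gripper_width: 31.7
grasp_force: 30.3
```

Emit:
drive_tool:
  commands:
    - [[0,0,0,0,0,0,1],[0,0,0,0,0,0,1],[0,0,0,0,0,0,1],[0,0,0,0,0,0,1],[0,0,-12,0,0,0,1],[0,0,-25,0,0,0,1],[0,0,-25,0,0,0,1],[0,0,0,0,-0.13,0,1],[0,0,0,0,-0.13,0,1],[0,0,0,0,-0.132,0,1],[0,0,0,0,0,0,1]]

```text
clock: 14.05
position: [525.4, 160.7, 74.5]
ee_rot: [-3.138, -0.06, 1.108]
contact_force: [1.1, 1.3, 0.1]
gripper_width: 87.7
grasp_force: 0.0
```

Run:
```python
from h import *
plan((541,188,28),rot(1.1,0))
c=vision.get_calibration("wrist"); w=vision.grab_frame("wrist")
for P in((541,188,25),(556,217,29),(515,138,19)): print(proj("wrist",P,c).round(0))
a=vision.grab_frame("scene")[110:260,190:350]
cv2.imwrite("pics/p8.png",np.hstack([cv2.resize(a,(320,300)),cv2.resize(w,(480,300))]))
```

```text
t 14.05 pos [525.4 160.7  74.5] rot [-0.0039 -0.0599  0.0086] shift before rot [28.6  2.  48.3] after [31.4  1.6 46.5] j [0.14 0.47 1.82 0.07 0.82 0.55]
[[323. 186.]]
[[324. 138.]]
[[321. 259.]]
```

View pics/p8.png

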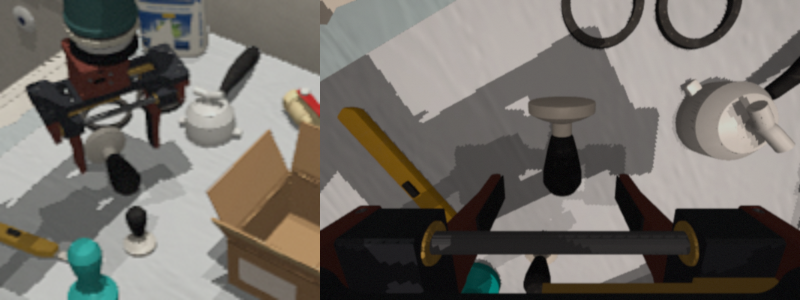

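The lying tamper matches prediction (wrist pixel disc (323,143), knob end (321,260)). Regrasping vertically at the neck.

Emit:
drive_tool:
  commands:
    - [[0,0,0,-0.004,-0.06,0.008,1],[15.7,0.8,0,0,0,0,1],[15.7,0.8,0,0,0,0,1],[0,0,20,0,0,0,1],[0,0,20,0,0,0,1],[0,0,6.5,0,0,0,1],[0,0,0,0,0,0,1]]

```text
clock: 14.85
position: [537.6, 186.5, 25.4]
ee_rot: [-3.134, -0.0, 1.097]
contact_force: [-0.1, 0.7, 0.4]
gripper_width: 87.7
grasp_force: 0.0
```

Emit:
drive_tool:
  commands:
    - [[0,0,0,0,0,0,-1],[0,0,0,0,0,0,-1],[0,0,0,0,0,0,-1],[0,0,0,0,0,0,-1],[0,0,0,0,0,0,-1],[0,0,0,0,0,0,-1],[0,0,0,0,0,0,-1],[0,0,0,0,0,0,-1]]

```text
clock: 15.65
position: [538.7, 186.5, 26.6]
ee_rot: [-3.137, -0.001, 1.097]
contact_force: [0.5, -0.4, 0.8]
gripper_width: 27.2
grasp_force: 1.0
```

Emit:
drive_tool:
  commands:
    - [[0,0,0,0,0,0,-1],[0,0,0,0,0,0,-1],[0,0,0,0,0,0,-1]]

```text
clock: 15.95
position: [538.7, 186.5, 26.5]
ee_rot: [-3.137, -0.001, 1.097]
contact_force: [1.1, -1.1, 0.0]
gripper_width: 25.3
grasp_force: 29.1
```

Emit:
drive_tool:
  commands:
    - [[0,0,-10,0,0,0,-1],[0,0,-20,0,0,0,-1],[0,0,-30,0,0,0,-1],[0,0,-35,0,0,0,-1],[0,0,-35,0,0,0,-1],[0,0,-30,0,0,0,-1],[0,0,0,0,0,0.134,-1],[0,0,0,0,0,0.134,-1],[0,0,0,0,0,0.134,-1],[0,0,0,0,0,0.134,-1],[0,0,0,0,0,0.134,-1],[0,0,0,0,0,0.134,-1],[0,0,0,0,0,0.134,-1],[0,0,0,0,0,0.134,-1],[0,0,0,0,0,0,-1]]

```text
clock: 17.45
position: [538.2, 186.0, 186.5]
ee_rot: [-3.139, 0.005, 0.024]
contact_force: [-0.8, -0.5, -3.0]
gripper_width: 25.3
grasp_force: 29.1
```

```bash
python3 -c "
from h import *
plan((547,-118,185),rot(.023))"
```

```text
t 17.45 pos [538.2 186.  186.5] rot [-0.003   0.0052  0.0009] shift before rot [  1.5 304.2   0.6] after [  1.8 304.1   1.5] j [0.21 0.37 1.63 0.   1.14 1.75]
```

Emit:
drive_tool:
  commands:
    - [[0,19,0,0,0,0,-1],[0,38,0,0,0,0,-1],[0,38,0,0,0,0,-1],[0,38,0,0,0,0,-1],[0,38,0,0,0,0,-1],[0.9,38,0,0,0,0,-1],[0.9,38,0,0,0,0,-1],[0,38,0,0,0,0,-1],[0,19,0,0,0.005,0,-1],[0,0,0,0,0,0,-1]]

```text
clock: 18.45
position: [548.3, -120.4, 185.7]
ee_rot: [-3.139, -0.001, 0.025]
contact_force: [0.1, 0.6, -3.2]
gripper_width: 25.1
grasp_force: 29.1
```

Run:
```python
from h import *
plan((547,-118,40),rot(.023))
c=vision.get_calibration("wrist"); w=vision.grab_frame("wrist")
p=[543,-118,.023]
for n,P in dict(floorFL=(65,73,3),floorFR=(65,-73,3),rimFL=(65,73,74),rimFR=(65,-73,74),botNL=(-68,76,0)).items(): print(n,proj("wrist",wrld(p,P),c).round(0))
a=vision.grab_frame("side")[90:290,230:443]
cv2.imwrite("pics/p9.png",np.hstack([cv2.resize(a,(320,300)),cv2.resize(w,(480,300))]))
```

```text
t 18.45 pos [ 548.3 -120.4  185.7] rot [-0.0022 -0.0012  0.0025] shift before rot [ -1.4  -2.1 145.7] after [ -1.3  -2.4 145.7] j [-0.34  0.36  1.66  0.    1.13  1.2 ]
floorFL [[249. 127.]]
floorFR [[386. 128.]]
rimFL [[230. 133.]]
rimFR [[403. 133.]]
botNL [[255. 240.]]
```

View pics/p9.png

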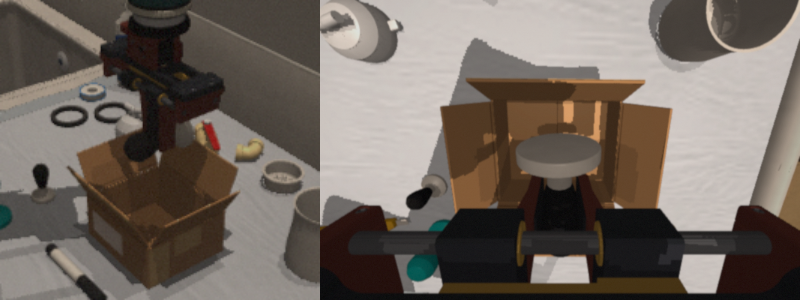

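Run:
```python
from h import *
c=vision.get_calibration("wrist"); p=[543,-118,.023]; w=vision.grab_frame("wrist"); cv2.imwrite("pics/w9.png",w)
hsv=cv2.cvtColor(w,cv2.COLOR_BGR2HSV); m=(cv2.inRange(hsv,(5,70,30),(20,255,255))>0)
for r in range(100,200,8):
    x=np.flatnonzero(m[r,150:480])+150; print(r,x.min() if len(x) else 0,x.max() if len(x) else 0,len(x))
for s in(1,-1): print("F",proj("wrist",wrld(p,[68-65*np.cos(1.864),s*75,74+65*np.sin(1.864)]),c).round(0), "end",[proj("wrist",wrld(p,[xx,s*(76+64*.43),70+64*.9]),c).round(0).tolist() for xx in(63,-63)], "hinge",proj("wrist",wrld(p,[63,s*76,70]),c).round())
s=sense(); print("disc",proj("wrist",s["position"]+[40,1,0],c),c["K"][0],c["world_from_camera"].round(2))
```

```text
100 0 0 0
108 200 438 239
116 211 429 219
124 221 419 199
132 231 408 178
140 174 435 262
148 166 473 308
156 167 472 306
164 167 471 305
172 169 470 302
180 170 468 253
188 171 467 202
196 172 466 183
F [[200. 104.]] end [[[167.0, 141.0]], [[190.0, 301.0]]] hinge [[232. 134.]]
F [[440. 105.]] end [[[474.0, 142.0]], [[449.0, 302.0]]] hinge [[409. 135.]]
disc [[317.70780445 189.81314053]] [300.32406959   0.         319.4876163 ] [[ 3.0000e-02  9.6000e-01  2.9000e-01  6.2809e+02]
 [-1.0000e+00  3.0000e-02  0.0000e+00 -1.1651e+02]
 [-0.0000e+00 -2.9000e-01  9.6000e-01  3.3296e+02]
 [ 0.0000e+00  0.0000e+00  0.0000e+00  1.0000e+00]]
```

Projections agree with the colour mask to within about 2 px, so the carton pose is confirmed. Descending.

Emit:
drive_tool:
  commands:
    - [[-0.7,-1.2,20,0,0,0,-1],[-0.6,-1,30,0,0,0,-1],[0,0,30,0,0,0,-1],[0,0,25,0,0,0,-1],[0,0,15,0,0,0,-1],[0,0,15,0,0,0,-1],[0,0,7,0,0,0,-1],[0,0,0,0,0,0,-1]]

```text
clock: 19.4
position: [546.6, -113.9, 42.9]
ee_rot: [-3.138, 0.001, 0.027]
contact_force: [-0.2, 0.5, -3.0]
gripper_width: 25.4
grasp_force: 29.1
```

Emit:
drive_tool:
  commands:
    - [[0,0,3,0,0,0,-1],[0,0,3,0,0,0,-1],[0,0,1,0,0,0,-1],[0,0,0,0,0,0,-1]]

```text
clock: 19.8
position: [547.4, -115.2, 36.8]
ee_rot: [-3.139, -0.002, 0.025]
contact_force: [-0.4, 0.1, -3.8]
gripper_width: 25.6
grasp_force: 29.1
```

Emit:
drive_tool:
  commands:
    - [[0,2.5,2,0,0,0,-1],[0,0,2,0,0,0,-1],[0,0,0,0,0,0,-1]]

```text
clock: 20.1
position: [547.2, -117.8, 32.3]
ee_rot: [-3.138, -0.001, 0.025]
contact_force: [-0.4, 0.4, -3.7]
gripper_width: 25.2
grasp_force: 29.1
```

Emit:
drive_tool:
  commands:
    - [[0,0,1.5,0,0,0,-1],[0,0,0,0,0,0,-1]]

```text
clock: 20.3
position: [547.3, -117.7, 30.9]
ee_rot: [-3.139, -0.001, 0.025]
contact_force: [-0.4, 0.1, -2.8]
gripper_width: 25.1
grasp_force: 29.1
```

Emit:
drive_tool:
  commands:
    - [[0,0,1.2,0,0,0,-1],[0,0,0,0,0,0,-1]]

```text
clock: 20.5
position: [547.4, -117.6, 29.8]
ee_rot: [-3.139, -0.001, 0.025]
contact_force: [-0.4, 0.6, -2.4]
gripper_width: 25.2
grasp_force: 29.1
```

Emit:
drive_tool:
  commands:
    - [[0,0,0.8,0,0,0,-1],[0,0,0,0,0,0,-1]]

```text
clock: 20.7
position: [547.3, -117.7, 29.4]
ee_rot: [-3.139, -0.001, 0.025]
contact_force: [-2.1, 0.1, 2.4]
gripper_width: 25.2
grasp_force: 28.9
```

Emit:
drive_tool:
  commands:
    - [[0,0,0,0,0,0,0.15],[0,0,0,0,0,0,0.15],[0,0,0,0,0,0,0.15],[0,0,0,0,0,0,0.15],[0,0,-5,0,0,0,0.15],[0,0,-20,0,0,0,0.15],[0,0,-40,0,0,0,0.15],[0,0,-45,0,0,0,-1],[0,0,-45,0,0,0,-1],[0,0,-10,0,0,0,-1],[0,0,0,0,0,0,-1]]

```text
clock: 21.8
position: [548.6, -118.6, 196.5]
ee_rot: [-3.14, -0.006, 0.025]
contact_force: [-0.1, 0.2, -0.8]
gripper_width: 22.0
grasp_force: 0.0
```

Run:
```python
from h import *
plan((543,-118,185),rot(.023))
c=vision.get_calibration("wrist"); w=vision.grab_frame("wrist"); cv2.imwrite("pics/w10.png",w)
p=[543,-118,.023]
for n,P in dict(disc=(46,0,32),knob=(-44,0,22),floorFL=(65,73,3)).items(): print(n,proj("wrist",wrld(p,P),c).round(0), proj("scene",wrld(p,P)).round(0))
s=cv2.imread
a=vision.grab_frame("scene")[150:290,285:425]
cv2.imwrite("pics/p10.png",np.hstack([cv2.resize(a,(380,380)),cv2.resize(w[90:290,180:400],(418,380))]))
```

```text
t 21.8 pos [ 548.6 -118.6  196.5] rot [-0.0012 -0.0059  0.002 ] shift before rot [-5.7 -0.7 11.4] after [-5.6 -0.8 11.5] j [-0.34  0.34  1.65  0.    1.15  1.21]
disc [[319. 149.]] [[358. 224.]]
knob [[319. 226.]] [[338. 252.]]
floorFL [[253. 128.]] [[335. 216.]]
```

Emit:
drive_tool:
  commands:
    - [[-2,-27,0,0,0,0,-1],[-2,-36,0,0,0,0,-1],[-1.5,-36,0,0,0,0,-1],[0,-36,0,0,0,0,-1],[0,0,0,0,0,0,-1],[0,0,35,0,0,0,-1],[0,0,35,0,0,0,-1],[0,0,0,0,0,0,-1]]

```text
clock: 22.7
position: [533.6, 16.7, 119.2]
ee_rot: [-3.138, 0.01, 0.025]
contact_force: [-0.9, 0.6, 0.5]
gripper_width: 0.6
grasp_force: 0.0
```

Run:
```python
from h import *
t=wrld([543,-118,.023],(0,135,126)); plan(t,rot(.023))
w=cv2.imread("pics/w10.png"); print([w[r,319].tolist() for r in range(120,250,8)])
```

```text
t 22.7 pos [533.6  16.7 119.2] rot [-0.004   0.0103  0.002 ] shift before rot [ 6.2 -0.1 -6.9] after [ 6.3 -0.1 -6.8] j [-0.1   0.41  1.77  0.    0.97  1.44]
[[23, 40, 60], [27, 43, 62], [35, 55, 77], [51, 79, 109], [72, 79, 86], [81, 91, 99], [102, 112, 123], [98, 107, 118], [18, 19, 21], [17, 17, 18], [22, 21, 22], [24, 24, 25], [22, 20, 23], [19, 19, 21], [26, 39, 54], [24, 42, 62], [26, 43, 63]]
```

The tamper reads as lying: steel at rows 152–176 and black at 184–224, as predicted. Folding the left end flap.

Emit:
drive_tool:
  commands:
    - [[2,18,-3,0,0,0,-1],[2,18,-3,0,0,0,-1],[2,18,0,0,0,0,-1],[0,18,0,0,0,0,-1],[0,8,6,0,0,0,-1],[0,7,8,0,0,0,-1],[0,3,9,0,0,0,-1],[0,2,9,0,0,0,-1],[0,0,4,0,0,0,-1],[0,0,0,0,0,0,-1]]

```text
clock: 23.7
position: [545.9, -74.2, 93.1]
ee_rot: [-3.138, 0.001, 0.025]
contact_force: [0.8, -0.6, 0.0]
gripper_width: 0.5
grasp_force: 0.0
```

```bash
cat >> h.py <<'E'
def cart():
    s=sense(); d=s["position"][:2]-[543,-118]; c,sn=np.cos(.023),np.sin(.023)
    print("t",round(s["clock"],2),"carton xy",round(c*d[0]+sn*d[1],1),round(-sn*d[0]+c*d[1],1),"tip z",round(s["position"][2]-14,1),"F",s["contact_force"].round(1))
E
python3 -c "
from h import *
cart()
cv2.imwrite('pics/e1.png',vision.grab_frame('scene'))"
```

```text
t 23.7 carton xy 3.9 43.7 tip z 79.1 F [ 0.8 -0.6  0. ]
```

Emit:
drive_tool:
  commands:
    - [[0,0,-35,0,0,0,-1],[0,0,-40,0,0,0,-1],[-1,36,0,0,0,0,-1],[-1,36,0,0,0,0,-1],[-1,36,0,0,0,0,-1],[-1,36,0,0,0,0,-1],[0,36,0,0,0,0,-1],[0,0,0,0,0,0,-1],[0,0,22,0,0,0,-1],[0,0,22,0,0,0,-1],[0,0,0,0,0,0,-1]]

```text
clock: 24.85
position: [545.1, -252.8, 122.2]
ee_rot: [-3.135, 0.004, 0.025]
contact_force: [-1.3, 0.7, -0.5]
gripper_width: 0.4
grasp_force: 0.0
```

Run:
```python
from h import *
cart()
s=vision.grab_frame("scene"); d=vision.grab_frame("side"); s0=cv2.imread("pics/scene0.png"); d0=cv2.imread("pics/side0.png"); p=[543,-118,.023]
for t in(2.0,1.5,.9,.3,.15):
  for n,im,im0 in(("scene",s,s0),("side",d,d0)):
    u=[proj(n,wrld(p,[x,76-58*np.cos(t),71+58*np.sin(t)]))[0].round().astype(int) for x in(-30,30)]; print(t,n,[(q.tolist(),im0[q[1],q[0]].tolist(),im[q[1],q[0]].tolist()) for q in u])
```

```text
t 24.85 carton xy -1.0 -134.8 tip z 108.2 F [-1.3  0.7 -0.5]
2.0 scene [([304, 199], [71, 103, 133], [202, 205, 205]), ([318, 184], [70, 102, 134], [202, 205, 205])]
2.0 side [([294, 189], [43, 70, 97], [150, 156, 161]), ([316, 181], [42, 67, 99], [88, 95, 100])]
1.5 scene [([314, 202], [69, 101, 131], [200, 204, 203]), ([329, 186], [70, 106, 141], [202, 206, 205])]
1.5 side [([301, 193], [49, 72, 102], [149, 154, 160]), ([323, 184], [40, 66, 95], [90, 95, 101])]
0.9 scene [([327, 212], [43, 63, 83], [103, 145, 182]), ([341, 196], [47, 72, 97], [61, 88, 116])]
0.9 side [([310, 204], [46, 69, 98], [148, 152, 160]), ([332, 195], [45, 71, 100], [148, 152, 160])]
0.3 scene [([334, 224], [93, 134, 169], [105, 146, 183]), ([348, 208], [43, 64, 85], [58, 84, 111])]
0.3 side [([315, 219], [29, 45, 62], [57, 92, 130]), ([338, 210], [28, 40, 56], [36, 56, 79])]
0.15 scene [([335, 227], [91, 134, 168], [63, 93, 119]), ([349, 211], [46, 64, 86], [47, 69, 88])]
0.15 side [([316, 223], [34, 46, 65], [32, 42, 62]), ([338, 213], [21, 41, 56], [19, 39, 54])]
```

Left flap is folded: the side view shows table where it stood. Mirroring the move on the right.

Emit:
drive_tool:
  commands:
    - [[0,-18,-2,0,0,0,-1],[0,-18,-2,0,0,0,-1],[0,-18,0,0,0,0,-1],[0,-18,0,0,0,0,-1],[0,-8,6,0,0,0,-1],[0,-7,8,0,0,0,-1],[0,-3,9,0,0,0,-1],[0,-2,9,0,0,0,-1],[0,0,3,0,0,0,-1],[0,0,0,0,0,0,-1]]

```text
clock: 25.95
position: [544.3, -163.1, 92.9]
ee_rot: [-3.138, 0.001, 0.025]
contact_force: [-0.6, 0.3, 0.3]
gripper_width: 0.3
grasp_force: 0.0
```

Emit:
drive_tool:
  commands:
    - [[0,0,-20,0,0,0,-1],[0,0,-35,0,0,0,-1],[0,0,-35,0,0,0,-1],[-25,-8,0,0,0,0,-1],[-38,-8,0,0,0,0,-1],[-38,-8,0,0,0,0,-1],[-22,-8,0,0,0,0,-1],[0,-8,0,0,0,0,-1],[0,0,0,0,0,0,-1]]

```text
clock: 26.85
position: [421.3, -126.2, 184.3]
ee_rot: [-3.139, -0.002, 0.025]
contact_force: [0.6, 0.2, -0.8]
gripper_width: 0.5
grasp_force: 0.0
```

Run:
```python
from h import *
cart()
s=vision.grab_frame("scene"); d=vision.grab_frame("side"); cv2.imwrite("pics/s11.png",s); cv2.imwrite("pics/d11.png",d); s0=cv2.imread("pics/scene0.png"); d0=cv2.imread("pics/side0.png"); p=[543,-118,.023]
for t in(2.05,1.5,.9,.3,.15):
  for n,im,im0 in(("scene",s,s0),("side",d,d0)):
    u=[proj(n,wrld(p,[x,-76+58*np.cos(t),71+58*np.sin(t)]))[0].round().astype(int) for x in(-30,30)]; print(t,n,[(im0[q[1],q[0]].tolist(),im[q[1],q[0]].tolist()) for q in u])
```

```text
t 26.85 carton xy -121.8 -5.4 tip z 170.3 F [ 0.6  0.2 -0.8]
2.05 scene [([73, 109, 142], [43, 65, 87]), ([135, 153, 170], [192, 196, 196])]
2.05 side [([45, 72, 101], [60, 97, 138]), ([37, 62, 84], [37, 61, 84])]
1.5 scene [([42, 63, 83], [102, 145, 182]), ([61, 90, 116], [69, 99, 127])]
1.5 side [([26, 41, 60], [62, 99, 141]), ([38, 57, 80], [38, 60, 84])]
0.9 scene [([44, 64, 85], [103, 146, 182]), ([52, 77, 102], [99, 141, 176])]
0.9 side [([19, 39, 56], [46, 72, 101]), ([35, 53, 73], [57, 89, 129])]
0.3 scene [([93, 133, 168], [105, 147, 184]), ([46, 65, 86], [58, 83, 115])]
0.3 side [([56, 90, 129], [62, 100, 142]), ([25, 39, 59], [59, 98, 140])]
0.15 scene [([91, 131, 167], [104, 147, 183]), ([45, 67, 87], [84, 121, 158])]
0.15 side [([56, 88, 128], [60, 97, 139]), ([30, 43, 61], [60, 98, 140])]
```

Emit:
drive_tool:
  commands:
    - [[0,-3,30,0,0,0,-1],[0,-2,28,0,0,0,-1],[0,0,0,0,0,0,-1],[18,0,0,0,0,0,-1],[18,0,0,0,0,0,-1],[18,0,0,0,0,0,-1],[18,0,0,0,0,0,-1],[8,0,6,0,0,0,-1],[7,0,8,0,0,0,-1],[3,0,9,0,0,0,-1],[0,0,6,0,0,0,-1],[0,0,0,0,0,0,-1]]

```text
clock: 28.15
position: [510.9, -118.8, 96.4]
ee_rot: [-3.138, -0.001, 0.025]
contact_force: [-0.1, 0.2, 0.7]
gripper_width: 0.6
grasp_force: 0.0
```

```bash
python3 -c "
from h import *
cart()"
```

```text
t 28.15 carton xy -32.1 -0.0 tip z 82.4 F [-0.1  0.2  0.7]
```

Emit:
drive_tool:
  commands:
    - [[0,0,1.5,0,0,0,-1],[0,0,1.5,0,0,0,-1],[0,0,0,0,0,0,-1]]

```text
clock: 28.45
position: [510.9, -118.8, 94.2]
ee_rot: [-3.139, -0.002, 0.025]
contact_force: [0.2, -0.2, -0.8]
gripper_width: 0.5
grasp_force: 0.1
```

Emit:
drive_tool:
  commands:
    - [[0,0,1,0,0,0,-1],[0,0,0,0,0,0,-1]]

```text
clock: 28.65
position: [510.9, -118.8, 93.2]
ee_rot: [-3.139, -0.002, 0.025]
contact_force: [0.9, 0.2, 0.2]
gripper_width: 0.6
grasp_force: 0.4
```

Emit:
drive_tool:
  commands:
    - [[0,0,1,0,0,0,-1],[0,0,0,0,0,0,-1]]

```text
clock: 28.85
position: [510.9, -118.8, 92.0]
ee_rot: [-3.139, -0.001, 0.025]
contact_force: [-0.0, 0.5, 0.3]
gripper_width: 0.5
grasp_force: 0.4
```

Emit:
drive_tool:
  commands:
    - [[0,0,1,0,0,0,-1],[0,0,0,0,0,0,-1]]

```text
clock: 29.05
position: [511.0, -118.8, 91.5]
ee_rot: [-3.139, -0.002, 0.025]
contact_force: [-0.7, 1.6, 5.4]
gripper_width: 0.7
grasp_force: 2.8
```

Emit:
drive_tool:
  commands:
    - [[0,0,1,0,0,0,-1],[0,0,0,0,0,0,-1]]

```text
clock: 29.25
position: [511.1, -118.8, 91.2]
ee_rot: [-3.139, -0.002, 0.025]
contact_force: [-2.4, 1.4, 14.2]
gripper_width: 0.1
grasp_force: 7.2
```

Flat contact at tip z of about 77. Now the far flap.

Emit:
drive_tool:
  commands:
    - [[0,0,-15,0,0,0,-1],[0,0,-40,0,0,0,-1],[0,0,-35,0,0,0,-1],[25,0,0,0,0,0,-1],[38,0,0,0,0,0,-1],[38,0,0,0,0,0,-1],[38,0,0,0,0,0,-1],[15,0,0,0,0,0,-1],[0,0,0,0,0,0,-1],[0,0,28,0,0,0,-1],[0,0,28,0,0,0,-1],[0,0,0,0,0,0,-1]]

```text
clock: 30.45
position: [659.9, -114.1, 120.1]
ee_rot: [-3.136, 0.008, 0.025]
contact_force: [-0.8, 0.7, -0.2]
gripper_width: 0.6
grasp_force: 0.0
```

```bash
python3 -c "
from h import *
cart();plan(None,rot(.023))"
```

```text
t 30.45 carton xy 117.0 1.2 tip z 106.1 F [-0.8  0.7 -0.2]
t 30.45 pos [ 659.9 -114.1  120.1] rot [-0.0055  0.008   0.0018] shift before rot [0. 0. 0.] after [0. 0. 0.] j [-0.28  0.57  1.46  0.    1.12  1.27]
```

Emit:
drive_tool:
  commands:
    - [[-17,0,-3,0,0,0,-1],[-17,0,-3,0,0,0,-1],[-17,0,0,0,0,0,-1],[-16,0,0,0,0,0,-1],[-8,0,6,0,0,0,-1],[-7,0,8,0,0,0,-1],[-3,0,9,0,0,0,-1],[0,0,6,0,0,0,-1],[0,0,0,0,0,0,-1]]

```text
clock: 31.35
position: [579.2, -116.9, 99.7]
ee_rot: [-3.138, 0.001, 0.025]
contact_force: [-0.0, -0.3, 0.4]
gripper_width: 0.6
grasp_force: 0.0
```

```bash
python3 -c "
from h import *
cart()"
```

```text
t 31.35 carton xy 36.2 0.3 tip z 85.7 F [-0.  -0.3  0.4]
```

Emit:
drive_tool:
  commands:
    - [[-2,0,3,0,0,0,-1],[0,0,3,0,0,0,-1],[0,0,1,0,0,0,-1],[0,0,0,0,0,0,-1]]

```text
clock: 31.75
position: [577.9, -117.1, 94.0]
ee_rot: [-3.139, -0.001, 0.025]
contact_force: [-0.7, -0.2, -0.6]
gripper_width: 0.5
grasp_force: 0.0
```

Emit:
drive_tool:
  commands:
    - [[0,0,1,0,0,0,-1],[0,0,1,0,0,0,-1],[0,0,0,0,0,0,-1]]

```text
clock: 32.05
position: [577.8, -117.0, 92.1]
ee_rot: [-3.139, -0.001, 0.025]
contact_force: [0.9, -0.5, -1.1]
gripper_width: 0.6
grasp_force: 0.1
```

Emit:
drive_tool:
  commands:
    - [[0,0,1,0,0,0,-1],[0,0,0.8,0,0,0,-1],[0,0,0,0,0,0,-1]]

```text
clock: 32.35
position: [577.8, -117.1, 91.4]
ee_rot: [-3.139, -0.001, 0.025]
contact_force: [-3.0, 0.4, 10.0]
gripper_width: 0.4
grasp_force: 5.1
```

Emit:
drive_tool:
  commands:
    - [[0,0,-15,0,0,0,-1],[0,0,-40,0,0,0,-1],[0,0,-35,0,0,0,-1],[0,-36,0,0,0,0,-1],[0,-40,0,0,0,0,-1],[0,-40,0,0,0,0,-1],[0,-40,0,0,0,0,-1],[0,-40,0,0,0,0,-1],[0,0,0,0,0,0,-1]]

```text
clock: 33.25
position: [572.1, 82.9, 180.8]
ee_rot: [-3.137, -0.001, 0.029]
contact_force: [0.6, -0.4, -0.5]
gripper_width: 0.9
grasp_force: 0.0
```

Run:
```python
from h import *
cart()
a=vision.grab_frame("scene")[165:285,290:410]; b=vision.grab_frame("side")[165:285,275:395]
cv2.imwrite("pics/p12.png",np.hstack([cv2.resize(i,(400,400),interpolation=cv2.INTER_CUBIC) for i in(a,b)]))
```

```text
t 33.25 carton xy 33.7 200.2 tip z 166.8 F [ 0.6 -0.4 -0.5]
```

View pics/p12.png

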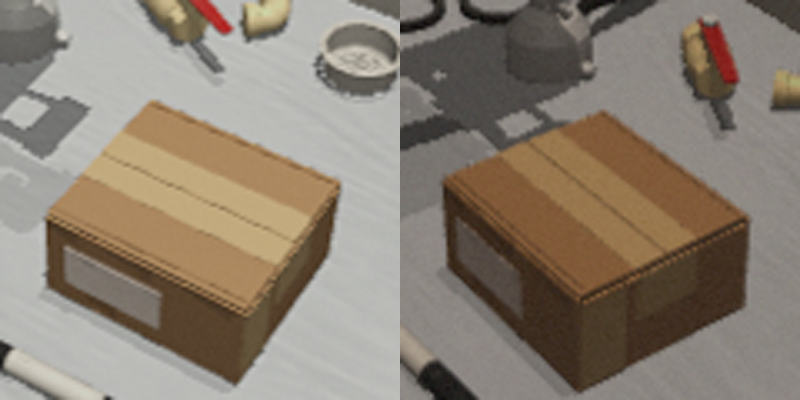

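The carton is shut flat: the seam is thin and straight from scene crop (105,152) to (297,240), with no raised edge. Handing in.

```bash
python3 -c "
from station import bot
print(bot.sign_off())"
```

```text
the job is handed in; nothing more can be done
None
```

The tamper lies on its side on the carton floor, set down gently, and the carton is closed with both end flaps under the two flat long flaps. I handed it in at about 33 s; no score came back.

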